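Sort the samples into their holders on the lab bench

TASK

Clear the mixed samples off the lab bench: stand each of the two tall tubes in a well of its own in the two-well tube rack, each of the two short pots in a bay of its own in the two-bay pot tray, and lay the flat round dish in the round recess of the square plate. Set everything down gently (not dropped), upright and resting on the floor of its holder, tip nothing over, and leave the gas burner and the plastic bottle standing where they are.

Things in the scene. Friction and masses are not known exactly. Their poses are not given: they have to be found in the camera images.
- tube_a_mid (a point): sample tube standing upright, white round body 28 mm across with a red screw cap 30 mm across and 20 mm tall on top; 90 mm tall over all, about 55 g. The tall, slim kind; the two tubes are alike. This point is its centre, half-way up (45 mm above its base); z is up along its axis
- tube_b_mid (a point): sample tube standing upright, white round body 28 mm across with a red screw cap 30 mm across and 20 mm tall on top; 90 mm tall over all, about 55 g. The tall, slim kind; the two tubes are alike. This point is its centre, half-way up (45 mm above its base); z is up along its axis
- pot_a_mid (a point): specimen pot standing upright, white round body 42 mm across with a red screw cap 46 mm across and 17 mm tall on top; 62 mm tall over all, about 80 g. The short, wide kind; the two pots are alike. This point is its centre, half-way up (31 mm above its base); z is up along its axis
- pot_b_mid (a point): specimen pot standing upright, white round body 42 mm across with a red screw cap 46 mm across and 17 mm tall on top; 62 mm tall over all, about 80 g. The short, wide kind; the two pots are alike. This point is its centre, half-way up (31 mm above its base); z is up along its axis
- dish_mid (a point): flat closed culture dish, white and round with a reddish-brown top, 60 mm across (its lowest 8 mm 57 mm across), 18 mm high, about 35 g, solid (the lid does not come off), lying flat. This point is its centre, half-way up (9 mm above its base); z is up
- tube_rack: white open-topped tube rack fixed to the bench, 54 x 104 mm and 40 mm tall: two square wells in a row along its y axis, each 46 x 47 mm inside, centred at y = -25 and y = +25 mm (x = 0); walls and divider 4 mm thick, dark well floor 4 mm above the bench. Origin: centre of its underside, on the bench; x across the row, y along it, z up
- pot_tray: white open-topped pot tray fixed to the bench, 76 x 148 mm and 22 mm tall: two square bays in a row along its y axis, each 68 x 68 mm inside, centred at y = -36 and y = +36 mm (x = 0); walls and divider 4 mm thick, dark bay floor 4 mm above the bench. Origin: centre of its underside, on the bench; x across the row, y along it, z up
- dish_plate: white square plate fixed to the bench, 120 x 120 mm and 12 mm thick, with one round recess in the middle of its top, 84 mm across and 5 mm deep (its dark floor 7 mm above the bench). Origin: centre of its underside, on the bench; z up
- burner_mid (a point): bystander, not to be disturbed: loose blue gas burner, round, 92 mm across and 141 mm tall with a steel head and a side knob, at the right-hand (-y) side of the work. This point is on its axis 70 mm above the bench; z is up
- flask_mid (a point): bystander, not to be disturbed: loose white plastic bottle with a blue cap, 60 mm across and 130 mm tall, at the left-hand (+y) side of the work. This point is on its axis half-way up, 65 mm above the bench; z is up

How it is judged:
By the outcome, as a careful person would: the job done as asked, in the order asked, and still so for the second after the job is handed in, with the robot touching nothing.
It also fails if it takes over 120 s, if anything falls off the work surface, if the arm or the gripper's body presses on something with over 40 N, if the wrist force passes 120 N, or if a joint passes its speed limit or range.

ROBOT

A 6-joint arm with a two-finger parallel gripper is mounted at the origin on the work surface. World frame = base frame: x ahead of the robot, y to its left, z up, the work surface at z = 0. Lengths are in m, angles in rad, forces in N, time in s.
With the tool pointing down it reaches from about 0.3 to 0.875 m from the base axis. Payload 6.4 kg.
Tool frame: the origin (TCP) lies at the centre of the arm's flange, where the gripper is bolted on; the fingertips stand 173 mm ahead of it and the grasp point (between the pads) lies 155 mm ahead of it; z points along the fingers, x is the direction in which the jaws open and shut, and the axes are right-handed (so a half turn about z gives the same grasp; the last joint's range is limited). The gripper opens to 85 mm and grips with 20 to 120 N. Pads are 22 mm wide; open, the fingers measure 114 mm over their backs; the gripper's body (76 mm by 85 mm) begins 54 mm behind the grasp point. The pads swing forward as they close: fully open they stand 13 mm farther back than shut.
Start: joints at [1.138, 0.181, 1.607, -0, 1.354, -0.206], TCP at [0.129, 0.56, 0.405] pointing down, gripper open.
Joint ranges: [-2.99, 2.99], [-0.89, 2.07], [0.3, 2.58], [-1.14, 4.28], [0, 2.63], [-3.12, 3.12]. Speed limits (rad/s): [2.57, 2.57, 3.01, 3.14, 3.14, 3.14].

INTERFACE

Orientations are given as a unit quaternion [w, x, y, z].
In Python, from bench import ctrl gives the robot as it stands. The module is installed in compiled form; this text tells all that it offers.
- The arm moves only by the tool move_arm, never from a script. Its argument "moves" is a list of rows, each an object of numbers: "gripper": the opening in per cent of the stroke, from 0 (shut) to 100 (fully open); "x", "y", "z": the shift along the tool's x, y, z in cm; "roll": the turn about the tool's z in degrees. In form: [{"gripper": .., "x": .., "y": .., "z": .., "roll": ..}, ...]. A call has 1 to 5 rows; each row shifts and turns the commanded pose from where the row before left it, along the tool's axes as they then stand; what a row does not reach is not made up. A row lasts 1/8 s, in which the tool goes at most 62.5 mm and 10.7 degrees, less where a joint would pass 70% of its speed; a pose out of reach is approached as far as the arm can. A call is refused whole if a number of a shift passes 6.25 or a number of a turn 10.7, either way. A call with a gripper value outside its range is refused whole. The fingers move at their own pace and stop on an object; the grip force is fixed at half the most. Time passes only in rows, so rows that do not move let the fingers close. It gives the time, the measured TCP pose, the force and the opening at its end, in the units of the state.
- ctrl.get_obs(): the state, without advancing time (a new reading comes with each control period).
- ctrl.camera(name): name is "scene" or "top"; returns a dict with "img" (384x512x3 uint8, red, green, blue), "fx", "fy", "cx", "cy" (pixels), "D" ([k1, k2, p1, p2, k3] as OpenCV has them; the pictures are not rectified), "world_from_camera" (4x4, takes a point from camera to world coordinates). Camera axes: x right, y up, looking along -z (the intrinsics and any distortion apply to the point x, -y, -z); pixel columns grow to the right and rows downward; lengths in m; the calibration is good to about 2 mm. A picture is of the moment at which its call begins. There is no depth.
- ctrl.hand_in(): hands the job in, once; it reports no verdict.
The state is a dict: "time_s": time; "q": joint angles; "dq": joint speeds; "joint_efforts": joint torques, N m; "eef_pos": TCP position; "eef_rot": TCP orientation; "wrist_force": force on the tool from outside, world axes, zero at the start; "torque": the same for the moment, N m; "opening": opening from 0.0 (shut) to 1.0 (fully open).
Only numpy, scipy, OpenCV 4.12 (cv2) and the standard library are available. Lean on these libraries where they do the work, as an engineer would, in place of code of your own. Each camera call takes 0.05 s, during which the arm holds its last target. There are 200 camera calls.

## Working session

There is one attempt and no reset: what is moved stays moved. The work goes in short steps, Python scripts to look and compute and a tool call to move; the robot and the scene stay as the last step left them, time stands still between calls to the robot, and variables do not carry over. Pictures are saved under pics/ and viewed, about 12 in all and at most 16, crops included, and the job is handed in when it is done.

Besides the shell and the picture viewer there is one more tool, called in YAML: its name, and indented under it one key for each argument. move_arm: Moves the arm, as the interface text tells. Its arguments: {"type":"object","properties":{"moves":{"type":"array","items":{"type":"object","properties":{"gripper":{"type":"number"},"x":{"type":"number"},"y":{"type":"number"},"z":{"type":"number"},"roll":{"type":"number"}}}}},"required":["moves"]}

```bash
mkdir -p pics; cat > h.py <<'E'
import numpy as np, cv2
from bench import ctrl
def cam(n,f=None):
    c=ctrl.camera(n)
    c['K']=np.array([[c['fx'],0,c['cx']],[0,c['fy'],c['cy']],[0,0,1.]]); c['D']=np.array(c['D'],float); c['T']=np.array(c['world_from_camera'])
    if f: cv2.imwrite('pics/'+f,c['img'][:,:,::-1])
    return c
def ray(c,uv,z):
    p=cv2.undistortPoints(np.array(uv,float).reshape(-1,1,2),c['K'],c['D']).reshape(-1,2)
    d=np.c_[p[:,0],-p[:,1],-np.ones(len(p))]@c['T'][:3,:3].T
    o=c['T'][:3,3]
    return o+d*((z-o[2])/d[:,2])[:,None]
def proj(c,P):
    q=(np.array(P,float).reshape(-1,3)-c['T'][:3,3])@c['T'][:3,:3]
    q=q*[1,-1,-1]
    return cv2.projectPoints(q,np.zeros(3),np.zeros(3),c['K'],c['D'])[0].reshape(-1,2)
E
python3 - <<'E'
from h import *
o=ctrl.get_obs(); print(o)
for n in('scene','top'):
    c=cam(n,n+'0.png'); print(n,c['fx'],c['cx'],c['cy'],c['D'],c['T'].round(3).tolist())
a=cv2.imread('pics/scene0.png');b=cv2.imread('pics/top0.png')
E
```

```text
{'time_s': 0.0, 'q': array([ 1.13769089e+00,  1.81534827e-01,  1.60800494e+00,  1.36049000e-05,
        1.35378293e+00, -2.06290782e-01]), 'dq': array([ 0.0001824 ,  0.00047303,  0.00048368, -0.00073817, -0.00084673,
        0.00228604]), 'joint_efforts': array([-1.96120207e-03, -4.44882917e+01, -3.51321530e+01, -6.23175238e-04,
        9.26998066e-03,  3.84203091e-06]), 'eef_pos': array([0.12917122, 0.56004553, 0.40378886]), 'eef_rot': array([ 3.82501870e-04,  7.82584454e-01,  6.22543833e-01, -7.75884910e-04]), 'wrist_force': array([ 0.67043158, -0.32002191, -0.36438879]), 'torque': array([ 0.059485  ,  0.00757812, -0.05210383]), 'opening': 0.996113161169716}
scene 381.18785215947884 255.44841924820702 194.91936891761543 [-0.08896983  0.          0.          0.          0.        ] [[0.16, -0.725, 0.67, 1.257], [0.987, 0.106, -0.121, -0.119], [0.017, 0.681, 0.732, 0.867], [0.0, 0.0, 0.0, 1.0]]
top 399.1864985976384 254.51033019449267 193.13076607399907 [-0.13136991  0.          0.          0.          0.        ] [[0.017, 0.998, -0.066, 0.476], [-1.0, 0.016, -0.013, -0.005], [-0.012, 0.066, 0.998, 1.277], [0.0, 0.0, 0.0, 1.0]]
```

View pics/scene0.png

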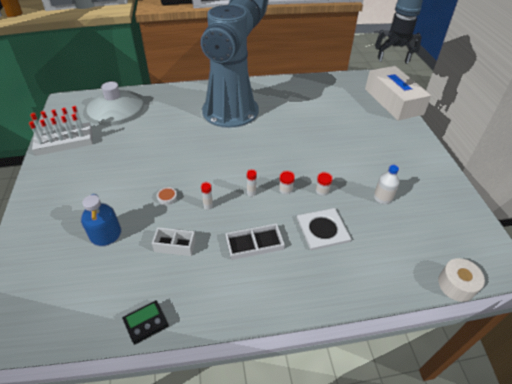

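View pics/top0.png

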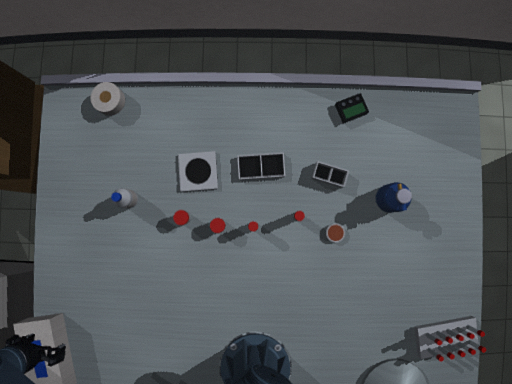

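The scene view shows dish at (167,196), tubes at (207,195) and (251,182), pots at (287,182) and (324,183), rack (173,241), tray (255,240), plate (323,228). In the top view the same things are at (335,233), (299,216), (253,226), (217,226), (181,217), (331,174), (261,166), (198,171), with the burner at (394,197) and the bottle at (123,197).

```bash
cat > m.py <<'E'
from h import *
def blobs(mask,amin):
    n,l,s,ce=cv2.connectedComponentsWithStats(mask.astype(np.uint8))
    return [(l==i) for i in range(1,n) if s[i,4]>=amin]
def redmask(c):
    im=c['img'].astype(int); r,g,b=im[...,0],im[...,1],im[...,2]
    return (r>90)&(r-g>45)&(r-b>35)
E
python3 - <<'E'
from m import *
C={n:cam(n) for n in('top','scene')}
for n,c in C.items():
    for m in blobs(redmask(c),20):
        ys,xs=np.nonzero(m); uv=[xs.mean(),ys.mean()]
        if not(150<uv[0]<350 and 150<uv[1]<240): continue
        print(n,np.round(uv,1),m.sum(),[ray(c,uv,z)[0,:2].round(4).tolist() for z in(.018,.0535,.08)])
c=C['top']; g=cv2.cvtColor(c['img'],cv2.COLOR_RGB2GRAY)
hsv=cv2.cvtColor(c['img'],cv2.COLOR_RGB2HSV)
for name,(x0,y0,x1,y1),zt in(('plate',(170,140,226,200),.012),('tray',(228,140,294,190),.022),('rack',(305,150,358,198),.04)):
    s=g[y0:y1,x0:x1]
    k=cv2.resize(s,None,fx=4,fy=4,interpolation=cv2.INTER_CUBIC)
    print(name,np.percentile(s,[1,10,30,50,70,90,99]))
    for lab,mk in(('white',k>165),('dark',k<45)):
        cs,_=cv2.findContours(mk.astype(np.uint8),cv2.RETR_EXTERNAL,cv2.CHAIN_APPROX_NONE)
        for q in cs:
            if cv2.contourArea(q)<600: continue
            P=ray(c,(q.reshape(-1,2)+.5)/4-.5+[x0,y0],zt)[:,:2]
            r=cv2.minAreaRect((P*1000).astype(np.float32)); print(' ',lab,np.round(r[0],1),np.round(r[1],1),round(r[2],1))
cs=[cv2.resize(C['top']['img'][130:250,165:355],None,fx=4,fy=4,interpolation=cv2.INTER_CUBIC)]
cv2.imwrite('pics/crop1.png',cs[0][:,:,::-1])
E
```

```text
top [180.6 217.2] 185 [[0.4783, 0.2443], [0.4782, 0.2373], [0.4782, 0.232]]
top [299.3 215.4] 79 [[0.4905, -0.1309], [0.4901, -0.1274], [0.4898, -0.1247]]
top [217.1 225. ] 180 [[0.4558, 0.1277], [0.4563, 0.1239], [0.4567, 0.1211]]
top [252.8 226. ] 76 [[0.4547, 0.0149], [0.4553, 0.0143], [0.4558, 0.0139]]
top [337.4 230.4] 47 [[0.445, -0.2521], [0.4458, -0.2451], [0.4465, -0.2399]]
scene [251.1 174.3] 102 [[0.3885, 0.0224], [0.4248, 0.0165], [0.452, 0.0121]]
scene [286.6 177.2] 181 [[0.4181, 0.1325], [0.4532, 0.122], [0.4794, 0.1142]]
scene [324.4 178.4] 183 [[0.4407, 0.2512], [0.4749, 0.2358], [0.5004, 0.2242]]
scene [205.5 187.4] 105 [[0.4259, -0.126], [0.4606, -0.1257], [0.4866, -0.1254]]
scene [166.2 193.9] 136 [[0.4362, -0.2467], [0.4705, -0.2413], [0.4962, -0.2373]]
plate [ 18.  24. 105. 111. 114. 141. 145.]
  dark [628.7 194.5] [79.9 78.3] 1.5
tray [ 15.  21.  60. 109. 114. 117. 140.]
  dark [643.9  28.4] [63.5 65.3] 4.9
  dark [650.  -43.1] [63.9 65.2] 4.4
rack [ 15.  24.  63. 110. 115. 118. 130.]
  dark [ 615.8 -248.6] [41.9 42.3] 74.0
  dark [ 629.4 -200.4] [40.9 42.2] 72.6
```

View pics/crop1.png

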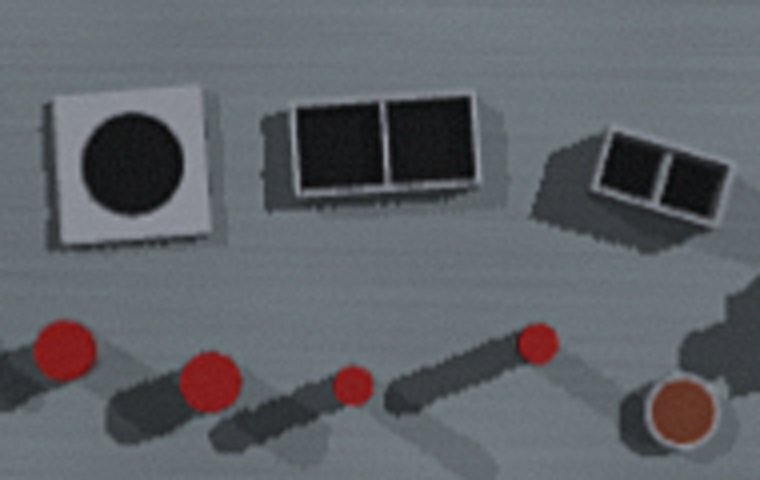

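The crop shows all holders clearly. The dark floors are partly hidden by the walls, so I'll use the outer rims and also measure the dish.

```bash
python3 - <<'E'
from m import *
C={n:cam(n) for n in('top','scene')}
for n,c in C.items():
  im=cv2.GaussianBlur(c['img'],(0,0),.6)
  k=cv2.resize(im,None,fx=4,fy=4,interpolation=cv2.INTER_CUBIC).astype(int)
  R=dict(top=(('plate',(170,140,226,200),.012),('tray',(228,140,294,190),.022),('rack',(305,150,358,198),.04)),
         scene=(('plate',(290,203,358,255),.012),('tray',(218,217,294,263),.022),('rack',(145,220,203,262),.04)))[n]
  for name,(x0,y0,x1,y1),zt in R:
    s=k[4*y0:4*y1,4*x0:4*x1]; d=s[...,2]-s[...,0]; v=s.sum(2)/3
    bg=np.median(d[(v>100)]); mk=((v<50)|((v>60)&(d<bg*.55)&(v>(115 if n=='top' else 130)))).astype(np.uint8)
    mk=cv2.morphologyEx(mk,cv2.MORPH_OPEN,np.ones((5,5)))
    cs,_=cv2.findContours(mk,cv2.RETR_EXTERNAL,cv2.CHAIN_APPROX_NONE); q=max(cs,key=cv2.contourArea)
    P=ray(c,(q.reshape(-1,2)+.5)/4-.5+[x0,y0],zt)[:,:2]
    r=cv2.minAreaRect((P*1000).astype(np.float32)); print(n,name,'bg',bg,np.round(r[0],1),np.round(r[1],1),round(r[2],1))
    im2=(k[4*y0:4*y1,4*x0:4*x1]).astype(np.uint8).copy()
    # dark
    for q in cv2.findContours((v<45).astype(np.uint8),cv2.RETR_EXTERNAL,cv2.CHAIN_APPROX_NONE)[0]:
      if cv2.contourArea(q)>600:
        P=ray(c,(q.reshape(-1,2)+.5)/4-.5+[x0,y0],.007 if name=='plate' else .004)[:,:2]
        r=cv2.minAreaRect((P*1000).astype(np.float32)); print('   dark floor',np.round(r[0],1),np.round(r[1],1),round(r[2],1))
c=C['top'];im=c['img'].astype(int);
s=im[215:250,315:355]; m=(s[...,0]-s[...,2]>25)
ys,xs=np.nonzero(m);print('dish',m.sum(),xs.mean()+315,ys.mean()+215,ray(c,[xs.mean()+315,ys.mean()+215],.018)[0])
E
```

```text
top plate bg 13.0 [628.3 194.5] [78.4 78.5] 64.5
   dark floor [629.3 194.9] [78.6 77.8] 1.5
top tray bg 14.0 [649.8 -43.1] [63.5 64.5] 4.9
   dark floor [646.6  28.8] [63.3 64.6] 4.9
   dark floor [652.2 -43.7] [63.7 64.7] 4.5
top rack bg 14.0 [ 615.4 -248.3] [41.  41.2] 74.2
   dark floor [ 619.5 -255.2] [41.5 41.3] 74.3
   dark floor [ 633.6 -205.8] [40.4 41.3] 73.0
scene plate bg 11.0 [627.5 192.7] [72.5 67. ] 81.2
   dark floor [624.2 194.2] [72.  66.4] 81.2
scene tray bg 11.0 [653.7 -45.4] [46.5 57.5] 4.9
   dark floor [641.  -43.9] [46.9 58. ] 4.4
   dark floor [634.7  28.2] [46.7 56.7] 4.4
scene rack bg 10.0 [ 626.5 -247.4] [27.3 14.2] 75.5
dish 198 335.2070707070707 232.53030303030303 [ 0.43820134 -0.24527512  0.018     ]
```

move_arm:
  moves:
    - {"gripper": 60,"roll": 10.7}
    - {"gripper": 60,"roll": 10.7}
    - {"gripper": 60,"roll": 10.7}
    - {"gripper": 60,"roll": 10.7}
    - {"gripper": 60,"roll": 10.7}

```text
validation failed for argument at $.mo...
```

move_arm:
  moves:
    - {"gripper": 60,"roll": 10}
    - {"gripper": 60,"roll": 10}
    - {"gripper": 60,"roll": 3.5}
    - {"gripper": 60}

```text
validation failed for argument at $.mo...
```

move_arm:
  moves:
    - {"gripper": 60,"x": 0,"y": 0,"z": 0,"roll": 10.7}
    - {"gripper": 60,"x": 0,"y": 0,"z": 0,"roll": 10.7}
    - {"gripper": 60,"x": 0,"y": 0,"z": 0,"roll": 10.7}
    - {"gripper": 60,"x": 0,"y": 0,"z": 0,"roll": 10.7}
    - {"gripper": 60,"x": 0,"y": 0,"z": 0,"roll": 10.7}

```text
time_s: 0.92
eef_pos: [0.1293, 0.5603, 0.4046]
eef_rot: [0.0, 0.98, 0.201, -0.0]
wrist_force: [0.2, -0.1, -1.2]
opening: 0.605
```

move_arm:
  moves:
    - {"gripper": 60,"x": 0,"y": 0,"z": 0,"roll": 10}
    - {"gripper": 60,"x": 0,"y": 0,"z": 0,"roll": 10}
    - {"gripper": 60,"x": 0,"y": 0,"z": 0,"roll": 3.5}
    - {"gripper": 60,"x": 0,"y": 0,"z": 0,"roll": 0}

```text
time_s: 1.42
eef_pos: [0.1293, 0.5603, 0.4046]
eef_rot: [0.0, 1.0, 0.0, -0.0]
wrist_force: [-0.2, 0.2, 0.0]
opening: 0.599
```

move_arm:
  moves:
    - {"gripper": 60,"x": 3,"y": 5.4,"z": 0,"roll": 0}
    - {"gripper": 60,"x": 3,"y": 5.4,"z": 0,"roll": 0}
    - {"gripper": 60,"x": 3,"y": 5.4,"z": 0,"roll": 0}
    - {"gripper": 60,"x": 3,"y": 5.4,"z": 0,"roll": 0}
    - {"gripper": 60,"x": 3,"y": 5.4,"z": 0,"roll": 0}

```text
time_s: 2.05
eef_pos: [0.2797, 0.2886, 0.405]
eef_rot: [-0.0, 1.0, 0.001, 0.001]
wrist_force: [0.9, -0.2, 1.0]
opening: 0.6
```

move_arm:
  moves:
    - {"gripper": 60,"x": 3,"y": 5.4,"z": 0,"roll": 0}
    - {"gripper": 60,"x": 3,"y": 5.4,"z": 0,"roll": 0}
    - {"gripper": 60,"x": 3,"y": 5.4,"z": 0,"roll": 0}
    - {"gripper": 60,"x": 3,"y": 5.4,"z": 0,"roll": 0}
    - {"gripper": 60,"x": 3,"y": 5.4,"z": 0,"roll": 0}

```text
time_s: 2.68
eef_pos: [0.4299, 0.0182, 0.4051]
eef_rot: [0.0, 1.0, 0.001, 0.001]
wrist_force: [1.1, 0.1, -0.2]
opening: 0.602
```

move_arm:
  moves:
    - {"gripper": 60,"x": 3,"y": 5.4,"z": 2,"roll": 0}
    - {"gripper": 60,"x": 3,"y": 5.4,"z": 2,"roll": 0}
    - {"gripper": 60,"x": 0,"y": 3.6,"z": 2,"roll": 0}
    - {"gripper": 60,"x": 0,"y": 0,"z": 2,"roll": 0}
    - {"gripper": 60,"x": 0,"y": 0,"z": 0,"roll": 0}

```text
time_s: 3.3
eef_pos: [0.4864, -0.1198, 0.3245]
eef_rot: [-0.001, 1.0, 0.0, -0.002]
wrist_force: [0.2, 0.2, 0.3]
opening: 0.598
```

move_arm:
  moves:
    - {"gripper": 60,"x": 0.35,"y": 0.45,"z": 3,"roll": 0}
    - {"gripper": 60,"x": 0,"y": 0,"z": 0,"roll": 0}

```text
time_s: 3.55
eef_pos: [0.4901, -0.1235, 0.2954]
eef_rot: [-0.001, 1.0, 0.001, -0.001]
wrist_force: [0.7, -1.0, 0.7]
opening: 0.604
```

```bash
python3 - <<'E'
from m import *
o=ctrl.get_obs(); t=np.array(o['eef_pos']); print(t)
c=cam('scene'); 
print('proj tip shut',proj(c,[t-[0,0,.173]]),'tube top',proj(c,[[.4897,-.1243,.09],[.4897,-.1243,.0]]))
s=c['img'][90:240,130:280]; cv2.imwrite('pics/c2.png',cv2.resize(s,None,fx=4,fy=4,interpolation=cv2.INTER_CUBIC)[:,:,::-1])
E
```

```text
[ 0.49012319 -0.12345994  0.29543897]
proj tip shut [[205.14513173 177.58594852]] tube top [[205.74472734 185.65507077]
 [208.0973622  206.49648978]]
```

View pics/c2.png

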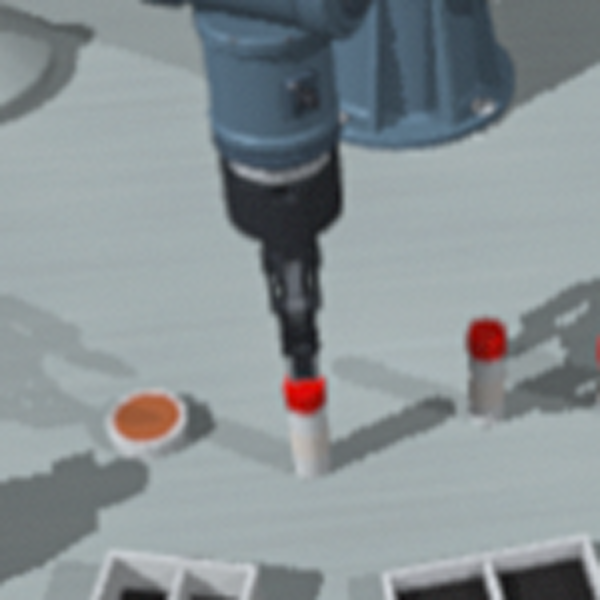

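The tool is centred over the tube at crop (305,390), with the dish and second tube well clear. I'll descend, grip and lift.

move_arm:
  moves:
    - {"gripper": 60,"x": 0,"y": 0.05,"z": 4,"roll": 0}
    - {"gripper": 60,"x": 0,"y": 0,"z": 2.7,"roll": 0}
    - {"gripper": 0,"x": 0,"y": 0,"z": 0,"roll": 0}
    - {"gripper": 0,"x": 0,"y": 0,"z": 0,"roll": 0}
    - {"gripper": 0,"x": 0,"y": 0,"z": 0,"roll": 0}

```text
time_s: 4.22
eef_pos: [0.4914, -0.1249, 0.231]
eef_rot: [0.001, 1.0, 0.0, 0.001]
wrist_force: [-0.4, -0.7, 0.3]
opening: 0.328
```

move_arm:
  moves:
    - {"gripper": 0,"x": 0,"y": 0,"z": 0,"roll": 0}
    - {"gripper": 0,"x": 0,"y": 0,"z": -1.5,"roll": 0}
    - {"gripper": 0,"x": 0,"y": 0,"z": -4,"roll": 0}
    - {"gripper": 0,"x": 0,"y": 0,"z": -3,"roll": 0}
    - {"gripper": 0,"x": 0,"y": 0,"z": 0,"roll": 0}

```text
time_s: 4.85
eef_pos: [0.4917, -0.1251, 0.318]
eef_rot: [0.002, 1.0, 0.0, 0.003]
wrist_force: [0.0, 0.0, -0.2]
opening: 0.335
```

move_arm:
  moves:
    - {"gripper": 0,"x": 4.1,"y": 4.1,"z": 0,"roll": 0}
    - {"gripper": 0,"x": 4.1,"y": 4.1,"z": 0,"roll": 0}
    - {"gripper": 0,"x": 4.1,"y": 4.1,"z": 0,"roll": 0}
    - {"gripper": 0,"x": 0,"y": 0,"z": 0,"roll": 0}
    - {"gripper": 0,"x": 0,"y": 0,"z": 2,"roll": 0}

```text
time_s: 5.48
eef_pos: [0.6137, -0.2477, 0.2941]
eef_rot: [0.0, 1.0, -0.0, 0.001]
wrist_force: [-0.1, 0.3, -0.5]
opening: 0.336
```

```bash
python3 - <<'E'
from m import *
o=ctrl.get_obs(); t=np.array(o['eef_pos']); print(t,o['opening'])
a=cam('scene')['img'][120:270,100:250]; b=cam('top')['img'][130:230,280:380]
v=np.hstack([cv2.resize(a,(450,450),interpolation=cv2.INTER_CUBIC),cv2.resize(b,(450,450),interpolation=cv2.INTER_CUBIC)])
cv2.imwrite('pics/c3.png',cv2.resize(v,(800,400))[:,:,::-1])
E
```

```text
[ 0.61373806 -0.24770667  0.29406788] 0.33570357043266097
```

View pics/c3.png

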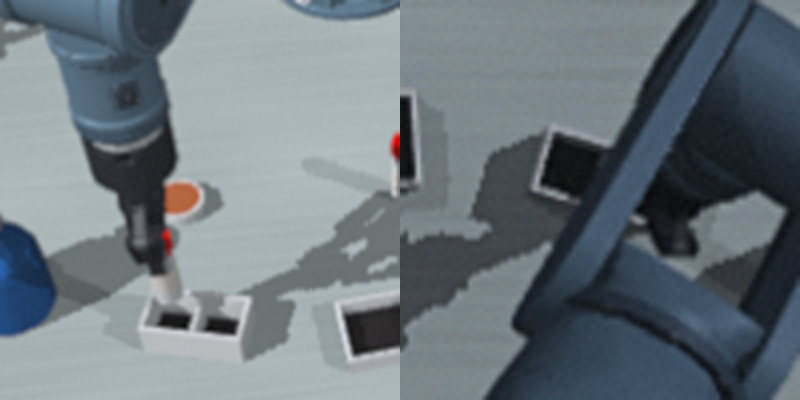

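The tube is held upright over the left (far -y) well, with its base at crop (170,298). I'll lower it in.

move_arm:
  moves:
    - {"gripper": 0,"x": 0.2,"y": 0.1,"z": 2,"roll": 0}
    - {"gripper": 0,"x": 0,"y": 0,"z": 2,"roll": 0}
    - {"gripper": 0,"x": 0,"y": 0,"z": 1,"roll": 0}
    - {"gripper": 0,"x": 0,"y": 0,"z": 0.4,"roll": 0}
    - {"gripper": 0,"x": 0,"y": 0,"z": 0,"roll": 0}

```text
time_s: 6.2
eef_pos: [0.6157, -0.2487, 0.2401]
eef_rot: [-0.0, 1.0, 0.0, -0.0]
wrist_force: [-0.8, 0.3, 0.4]
opening: 0.328
```

move_arm:
  moves:
    - {"gripper": 0,"x": 0,"y": 0,"z": 0.2,"roll": 0}
    - {"gripper": 0,"x": 0,"y": 0,"z": 0.1,"roll": 0}
    - {"gripper": 0,"x": 0,"y": 0,"z": 0,"roll": 0}

```text
time_s: 6.58
eef_pos: [0.6157, -0.2487, 0.2374]
eef_rot: [0.0, 1.0, 0.0, 0.0]
wrist_force: [-0.6, -0.5, 0.0]
opening: 0.332
```

move_arm:
  moves:
    - {"gripper": 0,"x": 0,"y": 0,"z": 0.15,"roll": 0}
    - {"gripper": 0,"x": 0,"y": 0,"z": 0.1,"roll": 0}
    - {"gripper": 0,"x": 0,"y": 0,"z": 0,"roll": 0}

```text
time_s: 6.95
eef_pos: [0.6156, -0.2486, 0.2345]
eef_rot: [-0.0, 1.0, 0.0, -0.0]
wrist_force: [0.2, -1.6, -0.6]
opening: 0.337
```

move_arm:
  moves:
    - {"gripper": 0,"x": 0,"y": 0,"z": 0.15,"roll": 0}
    - {"gripper": 0,"x": 0,"y": 0,"z": 0,"roll": 0}

```text
time_s: 7.2
eef_pos: [0.6158, -0.2488, 0.2338]
eef_rot: [0.0, 1.0, 0.0, 0.0]
wrist_force: [-0.5, 0.4, 3.5]
opening: 0.335
```

Floor contact shows as +3.5 N. I'll release, lift, and go to the second tube at (0.456, 0.0137).

move_arm:
  moves:
    - {"gripper": 40,"x": 0,"y": 0,"z": 0,"roll": 0}
    - {"gripper": 60,"x": 0,"y": 0,"z": 0,"roll": 0}
    - {"gripper": 60,"x": 0,"y": 0,"z": 0,"roll": 0}
    - {"gripper": 60,"x": 0,"y": 0,"z": -3,"roll": 0}
    - {"gripper": 60,"x": 0,"y": 0,"z": -5,"roll": 0}

```text
time_s: 7.82
eef_pos: [0.6148, -0.2482, 0.3114]
eef_rot: [-0.001, 1.0, -0.0, -0.002]
wrist_force: [0.9, -0.7, -0.5]
opening: 0.599
```

move_arm:
  moves:
    - {"gripper": 60,"x": -3.2,"y": -5.3,"z": 0,"roll": 0}
    - {"gripper": 60,"x": -3.2,"y": -5.3,"z": 0,"roll": 0}
    - {"gripper": 60,"x": -3.2,"y": -5.3,"z": 0,"roll": 0}
    - {"gripper": 60,"x": -3.2,"y": -5.3,"z": 0,"roll": 0}
    - {"gripper": 60,"x": -3.2,"y": -5.0,"z": 0,"roll": 0}

```text
time_s: 8.45
eef_pos: [0.4543, 0.0149, 0.3133]
eef_rot: [-0.0, 1.0, -0.0, 0.0]
wrist_force: [0.1, 0.8, 0.3]
opening: 0.599
```

move_arm:
  moves:
    - {"gripper": 60,"x": 0,"y": 0,"z": 1,"roll": 0}
    - {"gripper": 60,"x": 0,"y": 0,"z": 0,"roll": 0}

```text
time_s: 8.7
eef_pos: [0.4556, 0.0134, 0.3029]
eef_rot: [0.0, 1.0, 0.0, -0.0]
wrist_force: [-0.3, -0.7, -0.3]
opening: 0.603
```

```bash
python3 - <<'E'
from m import *
o=ctrl.get_obs(); t=np.array(o['eef_pos']); print(t,o['opening'])
a=cam('scene')['img'][120:270,120:320]; b=cam('top')['img'][130:250,200:360]
v=np.hstack([cv2.resize(a,(533,400),interpolation=cv2.INTER_CUBIC),cv2.resize(b,(533,400),interpolation=cv2.INTER_CUBIC)])
cv2.imwrite('pics/c4.png',cv2.resize(v,(800,300))[:,:,::-1])
E
```

```text
[0.45560703 0.01337475 0.302921  ] 0.6025996029667151
```

View pics/c4.png

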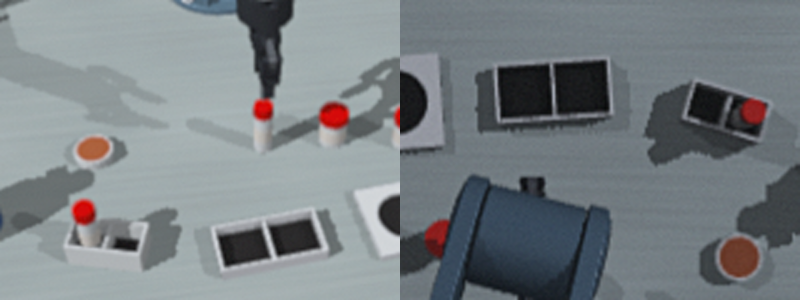

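The first tube stands in its well (cap at left crop (84,211)), and the tool is over the second tube. I'll grip and carry it.

move_arm:
  moves:
    - {"gripper": 60,"x": 0,"y": 0,"z": 4.5,"roll": 0}
    - {"gripper": 60,"x": 0,"y": 0,"z": 2.9,"roll": 0}
    - {"gripper": 60,"x": 0,"y": 0,"z": 0,"roll": 0}
    - {"gripper": 0,"x": 0,"y": 0,"z": 0,"roll": 0}
    - {"gripper": 0,"x": 0,"y": 0,"z": 0,"roll": 0}

```text
time_s: 9.43
eef_pos: [0.4565, 0.0129, 0.2306]
eef_rot: [0.0, 1.0, -0.0, 0.001]
wrist_force: [-0.6, 0.3, -1.2]
opening: 0.333
```

move_arm:
  moves:
    - {"gripper": 0,"x": 0,"y": 0,"z": 0,"roll": 0}
    - {"gripper": 0,"x": 0,"y": 0,"z": -2,"roll": 0}
    - {"gripper": 0,"x": 0,"y": 0,"z": -4,"roll": 0}
    - {"gripper": 0,"x": 0,"y": 0,"z": -5,"roll": 0}
    - {"gripper": 0,"x": 0,"y": 0,"z": 0,"roll": 0}

```text
time_s: 10.05
eef_pos: [0.4572, 0.0132, 0.3438]
eef_rot: [0.001, 1.0, 0.0, 0.005]
wrist_force: [0.1, -0.8, -1.8]
opening: 0.335
```

move_arm:
  moves:
    - {"gripper": 0,"x": 3.45,"y": 4.27,"z": 0,"roll": 0}
    - {"gripper": 0,"x": 3.45,"y": 4.27,"z": 0,"roll": 0}
    - {"gripper": 0,"x": 3.45,"y": 4.27,"z": 0,"roll": 0}
    - {"gripper": 0,"x": 3.45,"y": 4.27,"z": 0,"roll": 0}
    - {"gripper": 0,"x": 3.45,"y": 4.27,"z": 0,"roll": 0}

```text
time_s: 10.68
eef_pos: [0.6287, -0.2014, 0.3378]
eef_rot: [-0.0, 1.0, 0.0, -0.001]
wrist_force: [0.6, -0.5, 0.2]
opening: 0.337
```

move_arm:
  moves:
    - {"gripper": 0,"x": 0,"y": 0,"z": 1,"roll": 0}
    - {"gripper": 0,"x": 0,"y": 0,"z": 2,"roll": 0}
    - {"gripper": 0,"x": 0,"y": 0,"z": 1,"roll": 0}
    - {"gripper": 0,"x": 0,"y": 0,"z": 0,"roll": 0}

```text
time_s: 11.18
eef_pos: [0.6273, -0.1988, 0.2975]
eef_rot: [-0.001, 1.0, 0.001, -0.001]
wrist_force: [-0.7, -0.3, -1.3]
opening: 0.339
```

move_arm:
  moves:
    - {"gripper": 0,"x": 0.2,"y": 0.15,"z": 1,"roll": 0}
    - {"gripper": 0,"x": 0,"y": 0,"z": 2.5,"roll": 0}
    - {"gripper": 0,"x": 0,"y": 0,"z": 2,"roll": 0}
    - {"gripper": 0,"x": 0,"y": 0,"z": 0.5,"roll": 0}
    - {"gripper": 0,"x": 0,"y": 0,"z": 0.2,"roll": 0}

```text
time_s: 11.8
eef_pos: [0.6302, -0.2017, 0.2372]
eef_rot: [0.0, 1.0, 0.0, 0.0]
wrist_force: [-0.4, 0.2, -0.4]
opening: 0.337
```

move_arm:
  moves:
    - {"gripper": 0,"x": 0,"y": 0,"z": 0.1,"roll": 0}
    - {"gripper": 0,"x": 0,"y": 0,"z": 0,"roll": 0}

```text
time_s: 12.05
eef_pos: [0.6304, -0.2018, 0.2369]
eef_rot: [0.0, 1.0, 0.0, 0.001]
wrist_force: [-0.3, 0.2, -1.1]
opening: 0.332
```

move_arm:
  moves:
    - {"gripper": 0,"x": 0,"y": 0,"z": 0.15,"roll": 0}
    - {"gripper": 0,"x": 0,"y": 0,"z": 0,"roll": 0}

```text
time_s: 12.3
eef_pos: [0.6301, -0.2016, 0.2348]
eef_rot: [0.0, 1.0, 0.0, 0.0]
wrist_force: [-0.2, -1.3, -0.9]
opening: 0.332
```

move_arm:
  moves:
    - {"gripper": 0,"x": 0,"y": 0,"z": 0.12,"roll": 0}
    - {"gripper": 0,"x": 0,"y": 0,"z": 0,"roll": 0}

```text
time_s: 12.55
eef_pos: [0.6302, -0.2018, 0.2345]
eef_rot: [0.0, 1.0, 0.0, 0.0]
wrist_force: [-2.9, 0.8, 5.5]
opening: 0.337
```

Contact again. I'll release, lift, and go to the first pot.

move_arm:
  moves:
    - {"gripper": 40,"x": 0,"y": 0,"z": 0,"roll": 0}
    - {"gripper": 60,"x": 0,"y": 0,"z": 0,"roll": 0}
    - {"gripper": 60,"x": 0,"y": 0,"z": 0,"roll": 0}
    - {"gripper": 60,"x": 0,"y": 0,"z": -3,"roll": 0}
    - {"gripper": 60,"x": 0,"y": 0,"z": -5,"roll": 0}

```text
time_s: 13.18
eef_pos: [0.6293, -0.2012, 0.3117]
eef_rot: [-0.001, 1.0, -0.0, -0.002]
wrist_force: [0.1, 0.4, 0.3]
opening: 0.599
```

move_arm:
  moves:
    - {"gripper": 85,"x": -2.9,"y": -5.4,"z": 0,"roll": 0}
    - {"gripper": 85,"x": -2.9,"y": -5.4,"z": 0,"roll": 0}
    - {"gripper": 85,"x": -2.9,"y": -5.4,"z": 0,"roll": 0}
    - {"gripper": 85,"x": -2.9,"y": -5.4,"z": 0,"roll": 0}
    - {"gripper": 85,"x": -2.9,"y": -5.4,"z": 0,"roll": 0}

```text
time_s: 13.8
eef_pos: [0.4839, 0.0699, 0.3137]
eef_rot: [-0.0, 1.0, -0.0, 0.0]
wrist_force: [1.3, 0.5, 0.5]
opening: 0.851
```

move_arm:
  moves:
    - {"gripper": 85,"x": -2.9,"y": -5.4,"z": 0,"roll": 0}
    - {"gripper": 85,"x": 0,"y": 0,"z": 2,"roll": 0}
    - {"gripper": 85,"x": 0,"y": 0,"z": 0,"roll": 0}

```text
time_s: 14.18
eef_pos: [0.4551, 0.123, 0.2925]
eef_rot: [0.0, 1.0, 0.001, -0.001]
wrist_force: [-0.0, -0.1, -0.0]
opening: 0.849
```

```bash
python3 - <<'E'
from m import *
o=ctrl.get_obs(); t=np.array(o['eef_pos']); print(t,o['opening'])
a=cam('scene')['img'][130:270,140:340]; b=cam('top')['img'][130:270,160:360]
v=np.hstack([cv2.resize(a,(400,280),interpolation=cv2.INTER_CUBIC),cv2.resize(b,(400,280),interpolation=cv2.INTER_CUBIC)])
cv2.imwrite('pics/c5.png',v[:,:,::-1])
E
```

```text
[0.4551314  0.12301092 0.29253564] 0.8490909850467067
```

View pics/c5.png

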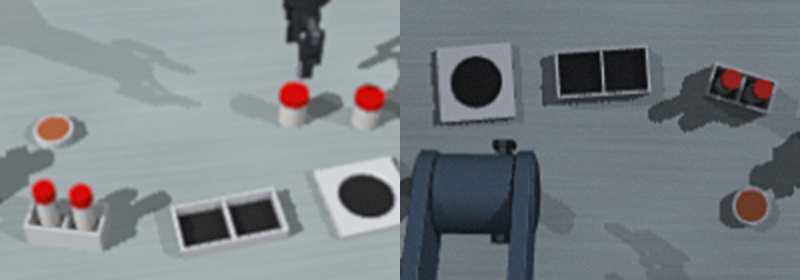

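Both tubes stand upright in their wells (caps at left crop (43,192) and (81,196)). Next is the pot.

move_arm:
  moves:
    - {"gripper": 85,"x": 0.1,"y": 0,"z": 4.5,"roll": 0}
    - {"gripper": 85,"x": 0,"y": 0,"z": 4.4,"roll": 0}
    - {"gripper": 85,"x": 0,"y": 0,"z": 0,"roll": 0}
    - {"gripper": 0,"x": 0,"y": 0,"z": 0,"roll": 0}
    - {"gripper": 0,"x": 0,"y": 0,"z": 0,"roll": 0}

```text
time_s: 14.9
eef_pos: [0.4585, 0.1222, 0.207]
eef_rot: [0.0, 1.0, -0.0, 0.002]
wrist_force: [0.3, -0.1, 1.2]
opening: 0.516
```

move_arm:
  moves:
    - {"gripper": 0,"x": 0,"y": 0,"z": 0,"roll": 0}
    - {"gripper": 0,"x": 0,"y": 0,"z": 0,"roll": 0}
    - {"gripper": 0,"x": 0,"y": 0,"z": -2,"roll": 0}
    - {"gripper": 0,"x": 0,"y": 0,"z": -5,"roll": 0}
    - {"gripper": 0,"x": 0,"y": 0,"z": 0,"roll": 0}

```text
time_s: 15.52
eef_pos: [0.4593, 0.1225, 0.2795]
eef_rot: [-0.0, 1.0, 0.0, 0.005]
wrist_force: [0.2, 0.0, -0.5]
opening: 0.523
```

move_arm:
  moves:
    - {"gripper": 0,"x": 3.85,"y": 3.3,"z": 0,"roll": 0}
    - {"gripper": 0,"x": 3.85,"y": 3.3,"z": 0,"roll": 0}
    - {"gripper": 0,"x": 3.85,"y": 3.3,"z": 0,"roll": 0}
    - {"gripper": 0,"x": 3.85,"y": 3.3,"z": 0,"roll": 0}
    - {"gripper": 0,"x": 3.85,"y": 3.3,"z": 0,"roll": 0}

```text
time_s: 16.15
eef_pos: [0.6506, -0.0438, 0.2743]
eef_rot: [-0.0, 1.0, -0.0, 0.0]
wrist_force: [0.2, -0.4, -0.8]
opening: 0.518
```

move_arm:
  moves:
    - {"gripper": 0,"x": 0,"y": 0,"z": 1,"roll": 0}
    - {"gripper": 0,"x": 0,"y": 0,"z": 2,"roll": 0}
    - {"gripper": 0,"x": 0,"y": 0,"z": 2,"roll": 0}
    - {"gripper": 0,"x": 0,"y": 0,"z": 0.7,"roll": 0}
    - {"gripper": 0,"x": 0,"y": 0,"z": 0,"roll": 0}

```text
time_s: 16.77
eef_pos: [0.649, -0.042, 0.2165]
eef_rot: [-0.0, 1.0, 0.0, -0.001]
wrist_force: [-0.0, 0.2, -1.2]
opening: 0.521
```

move_arm:
  moves:
    - {"gripper": 0,"x": 0,"y": 0,"z": 0.2,"roll": 0}
    - {"gripper": 0,"x": 0,"y": 0,"z": 0,"roll": 0}

```text
time_s: 17.02
eef_pos: [0.6499, -0.0426, 0.2162]
eef_rot: [0.0, 1.0, 0.0, 0.001]
wrist_force: [-0.3, -0.3, -1.2]
opening: 0.522
```

move_arm:
  moves:
    - {"gripper": 0,"x": 0,"y": 0,"z": 0.3,"roll": 0}
    - {"gripper": 0,"x": 0,"y": 0,"z": 0.1,"roll": 0}
    - {"gripper": 0,"x": 0,"y": 0,"z": 0,"roll": 0}

```text
time_s: 17.4
eef_pos: [0.6495, -0.0426, 0.2114]
eef_rot: [-0.0, 1.0, 0.0, -0.0]
wrist_force: [-1.2, -0.9, -1.0]
opening: 0.519
```

move_arm:
  moves:
    - {"gripper": 0,"x": 0,"y": 0,"z": 0.12,"roll": 0}
    - {"gripper": 0,"x": 0,"y": 0,"z": 0,"roll": 0}

```text
time_s: 17.65
eef_pos: [0.6497, -0.0427, 0.211]
eef_rot: [0.0, 1.0, 0.0, 0.0]
wrist_force: [-2.8, -0.8, 4.6]
opening: 0.517
```

move_arm:
  moves:
    - {"gripper": 60,"x": 0,"y": 0,"z": 0,"roll": 0}
    - {"gripper": 75,"x": 0,"y": 0,"z": 0,"roll": 0}
    - {"gripper": 75,"x": 0,"y": 0,"z": 0,"roll": 0}
    - {"gripper": 75,"x": 0,"y": 0,"z": -3,"roll": 0}
    - {"gripper": 75,"x": 0,"y": 0,"z": -5,"roll": 0}

```text
time_s: 18.27
eef_pos: [0.6486, -0.0425, 0.2886]
eef_rot: [-0.001, 1.0, -0.0, -0.003]
wrist_force: [0.4, -0.3, -0.3]
opening: 0.751
```

move_arm:
  moves:
    - {"gripper": 85,"x": -2.85,"y": -4.65,"z": 0,"roll": 0}
    - {"gripper": 85,"x": -2.85,"y": -4.65,"z": 0,"roll": 0}
    - {"gripper": 85,"x": -2.85,"y": -4.65,"z": 0,"roll": 0}
    - {"gripper": 85,"x": -2.85,"y": -4.65,"z": 0,"roll": 0}
    - {"gripper": 85,"x": -2.85,"y": -4.65,"z": 0,"roll": 0}

```text
time_s: 18.9
eef_pos: [0.506, 0.1912, 0.2904]
eef_rot: [-0.0, 1.0, -0.0, 0.0]
wrist_force: [1.1, 1.0, 0.3]
opening: 0.853
```

move_arm:
  moves:
    - {"gripper": 85,"x": -2.85,"y": -4.65,"z": 0,"roll": 0}
    - {"gripper": 85,"x": 0,"y": 0,"z": 1,"roll": 0}
    - {"gripper": 85,"x": 0,"y": 0,"z": 0,"roll": 0}

```text
time_s: 19.27
eef_pos: [0.4783, 0.2362, 0.2795]
eef_rot: [0.0, 1.0, 0.0, -0.001]
wrist_force: [-0.3, -0.1, -0.5]
opening: 0.848
```

```bash
python3 - <<'E'
from m import *
o=ctrl.get_obs(); t=np.array(o['eef_pos']); print(t,o['opening'])
a=cam('scene')['img'][130:270,200:400]; b=cam('top')['img'][130:270,110:310]
v=np.hstack([cv2.resize(a,(400,280),interpolation=cv2.INTER_CUBIC),cv2.resize(b,(400,280),interpolation=cv2.INTER_CUBIC)])
cv2.imwrite('pics/c6.png',v[:,:,::-1])
E
```

```text
[0.47833817 0.23622665 0.27950864] 0.8481427558195714
```

View pics/c6.png

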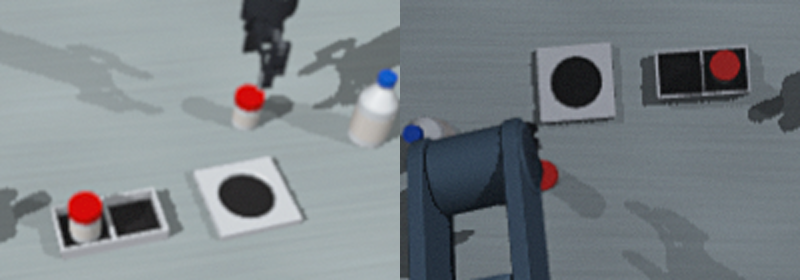

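The first pot stands in its bay (cap at left crop (86,206)), and the tool is over the second pot.

move_arm:
  moves:
    - {"gripper": 85,"x": 0,"y": 0,"z": 4,"roll": 0}
    - {"gripper": 85,"x": 0,"y": 0,"z": 3.5,"roll": 0}
    - {"gripper": 85,"x": 0,"y": 0,"z": 0,"roll": 0}
    - {"gripper": 0,"x": 0,"y": 0,"z": 0,"roll": 0}
    - {"gripper": 0,"x": 0,"y": 0,"z": 0,"roll": 0}

```text
time_s: 20.0
eef_pos: [0.4798, 0.2364, 0.2074]
eef_rot: [-0.0, 1.0, -0.0, 0.002]
wrist_force: [0.1, 0.2, -1.0]
opening: 0.52
```

move_arm:
  moves:
    - {"gripper": 0,"x": 0,"y": 0,"z": 0,"roll": 0}
    - {"gripper": 0,"x": 0,"y": 0,"z": 0,"roll": 0}
    - {"gripper": 0,"x": 0,"y": 0,"z": -2,"roll": 0}
    - {"gripper": 0,"x": 0,"y": 0,"z": -5,"roll": 0}
    - {"gripper": 0,"x": 0,"y": 0,"z": 0,"roll": 0}

```text
time_s: 20.62
eef_pos: [0.4804, 0.237, 0.28]
eef_rot: [-0.001, 1.0, 0.0, 0.004]
wrist_force: [0.0, -0.7, -1.0]
opening: 0.52
```

move_arm:
  moves:
    - {"gripper": 0,"x": 3.3,"y": 4.18,"z": 0,"roll": 0}
    - {"gripper": 0,"x": 3.3,"y": 4.18,"z": 0,"roll": 0}
    - {"gripper": 0,"x": 3.3,"y": 4.18,"z": 0,"roll": 0}
    - {"gripper": 0,"x": 3.3,"y": 4.18,"z": 0,"roll": 0}
    - {"gripper": 0,"x": 3.3,"y": 4.18,"z": 0,"roll": 0}

```text
time_s: 21.25
eef_pos: [0.6441, 0.026, 0.2745]
eef_rot: [-0.0, 1.0, 0.0, -0.0]
wrist_force: [-0.5, 0.2, -0.9]
opening: 0.518
```

move_arm:
  moves:
    - {"gripper": 0,"x": 0,"y": 0,"z": 1,"roll": 0}
    - {"gripper": 0,"x": 0,"y": 0,"z": 2,"roll": 0}
    - {"gripper": 0,"x": 0,"y": 0,"z": 2,"roll": 0}
    - {"gripper": 0,"x": 0,"y": 0,"z": 0.9,"roll": 0}
    - {"gripper": 0,"x": 0,"y": 0,"z": 0,"roll": 0}

```text
time_s: 21.88
eef_pos: [0.6429, 0.0282, 0.2149]
eef_rot: [-0.0, 1.0, 0.001, -0.001]
wrist_force: [1.6, -0.5, -0.2]
opening: 0.521
```

move_arm:
  moves:
    - {"gripper": 0,"x": 0,"y": 0,"z": 0.2,"roll": 0}
    - {"gripper": 0,"x": 0,"y": 0,"z": 0,"roll": 0}

```text
time_s: 22.12
eef_pos: [0.6439, 0.0275, 0.215]
eef_rot: [0.0, 1.0, 0.0, 0.001]
wrist_force: [0.8, -0.1, -0.2]
opening: 0.516
```

move_arm:
  moves:
    - {"gripper": 0,"x": 0,"y": 0,"z": 0.2,"roll": 0}
    - {"gripper": 0,"x": 0,"y": 0,"z": 0.1,"roll": 0}
    - {"gripper": 0,"x": 0,"y": 0,"z": 0,"roll": 0}

```text
time_s: 22.5
eef_pos: [0.6437, 0.0273, 0.2115]
eef_rot: [0.0, 1.0, 0.0, 0.0]
wrist_force: [-0.4, 0.2, 0.7]
opening: 0.521
```

move_arm:
  moves:
    - {"gripper": 0,"x": 0,"y": 0,"z": 0.1,"roll": 0}
    - {"gripper": 0,"x": 0,"y": 0,"z": 0,"roll": 0}

```text
time_s: 22.75
eef_pos: [0.6437, 0.0273, 0.2114]
eef_rot: [0.0, 1.0, 0.0, 0.0]
wrist_force: [-5.1, -0.2, 6.9]
opening: 0.516
```

move_arm:
  moves:
    - {"gripper": 60,"x": 0,"y": 0,"z": 0,"roll": 0}
    - {"gripper": 75,"x": 0,"y": 0,"z": 0,"roll": 0}
    - {"gripper": 75,"x": 0,"y": 0,"z": 0,"roll": 0}
    - {"gripper": 75,"x": 0,"y": 0,"z": -4,"roll": 0}
    - {"gripper": 75,"x": 0,"y": 0,"z": -5,"roll": 0}

```text
time_s: 23.38
eef_pos: [0.6429, 0.0274, 0.2995]
eef_rot: [-0.0, 1.0, 0.0, -0.002]
wrist_force: [0.7, -0.3, 0.0]
opening: 0.747
```

move_arm:
  moves:
    - {"gripper": 100,"x": -3.43,"y": 4.55,"z": 0,"roll": 0}
    - {"gripper": 100,"x": -3.43,"y": 4.55,"z": 0,"roll": 0}
    - {"gripper": 100,"x": -3.43,"y": 4.55,"z": 0,"roll": 0}
    - {"gripper": 100,"x": -3.43,"y": 4.55,"z": 0,"roll": 0}
    - {"gripper": 100,"x": -3.43,"y": 4.55,"z": 0,"roll": 0}

```text
time_s: 24.0
eef_pos: [0.4709, -0.2013, 0.3004]
eef_rot: [0.0, 1.0, 0.0, 0.0]
wrist_force: [0.6, -1.1, 0.0]
opening: 0.996
```

move_arm:
  moves:
    - {"gripper": 100,"x": -3.43,"y": 4.55,"z": 0,"roll": 0}
    - {"gripper": 85,"x": 0,"y": 0,"z": 4,"roll": 0}
    - {"gripper": 85,"x": 0,"y": 0,"z": 4,"roll": 0}
    - {"gripper": 85,"x": 0,"y": 0,"z": 0,"roll": 0}

```text
time_s: 24.5
eef_pos: [0.4363, -0.2447, 0.2176]
eef_rot: [-0.002, 1.0, -0.0, -0.003]
wrist_force: [-0.3, 0.4, 0.3]
opening: 0.853
```

```bash
python3 - <<'E'
from m import *
o=ctrl.get_obs(); t=np.array(o['eef_pos']); print(t,o['opening'])
c=cam('scene')
for zz in (.165,.173): print(zz,(proj(c,[t+[.04,0,-zz],t+[-.04,0,-zz]])-[125,130])*4)
print('dish top',(proj(c,[[.4377,-.2455,.018]])-[125,130])*4, 'pots',len(blobs(redmask(c),20)))
a=c['img'][130:260,125:305]
cv2.imwrite('pics/c7.png',cv2.resize(a,(720,520),interpolation=cv2.INTER_CUBIC)[:,:,::-1])
E
```

```text
[ 0.43634413 -0.24468161  0.21761446] 0.8528011710999824
0.165 [[160.59751989 262.70763238]
 [160.61775592 186.65942925]]
0.173 [[162.30591107 270.1359378 ]
 [162.23155586 194.12051395]]
dish top [[166.58829659 256.87920417]] pots 11
```

View pics/c7.png

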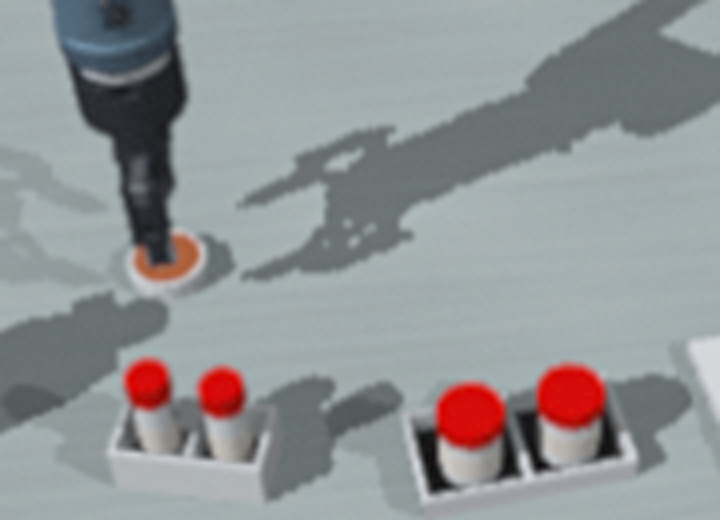

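All four earlier pieces stand in their holders (tube caps at (148,383) and (221,391), pot caps at (470,413) and (571,396)). The gripper is over the dish at (167,258). I'll lower close to the bench and check tip height before closing.

move_arm:
  moves:
    - {"gripper": 85,"x": 0.05,"y": 0.1,"z": 2.5,"roll": 0}
    - {"gripper": 85,"x": 0,"y": 0,"z": 1.3,"roll": 0}
    - {"gripper": 85,"x": 0,"y": 0,"z": 0,"roll": 0}
    - {"gripper": 85,"x": 0,"y": 0,"z": 0,"roll": 0}

```text
time_s: 25.05
eef_pos: [0.4388, -0.2469, 0.1833]
eef_rot: [0.001, 1.0, 0.0, 0.001]
wrist_force: [0.7, -0.3, -0.4]
opening: 0.851
```

```bash
python3 - <<'E'
from m import *
o=ctrl.get_obs(); t=np.array(o['eef_pos']); print(t,o['opening'])
c=cam('scene'); f=lambda P:((proj(c,P)-[140,165])*10).round()
xo=.085*.85/2+.0145
for zz in (.155,.16,.165,.17): print(zz,f([t+[xo,0,-zz]]))
print('bench below',f([[t[0]+xo,t[1],0]]))
a=c['img'][165:215,140:200]
cv2.imwrite('pics/c8.png',cv2.resize(a,(600,500),interpolation=cv2.INTER_CUBIC)[:,:,::-1])
E
```

```text
[ 0.43880264 -0.24687214  0.18334073] 0.8512644489406528
0.155 [[257. 396.]]
0.16 [[260. 407.]]
0.165 [[262. 419.]]
0.17 [[265. 430.]]
bench below [[272. 459.]]
```

View pics/c8.png

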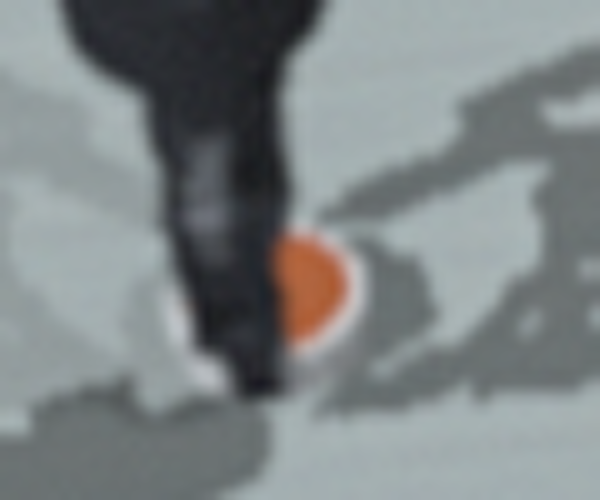

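The tips (257,393) are about 20–28 mm above the bench, so I need to go about 11 mm lower before closing.

move_arm:
  moves:
    - {"gripper": 85,"x": -0.1,"y": -0.1,"z": 0.6,"roll": 0}
    - {"gripper": 85,"x": 0,"y": 0,"z": 0.5,"roll": 0}
    - {"gripper": 85,"x": 0,"y": 0,"z": 0,"roll": 0}

```text
time_s: 25.48
eef_pos: [0.437, -0.2454, 0.1707]
eef_rot: [-0.0, 1.0, 0.0, -0.0]
wrist_force: [-0.3, 0.4, -0.3]
opening: 0.848
```

move_arm:
  moves:
    - {"gripper": 75,"x": 0,"y": 0,"z": 0,"roll": 0}
    - {"gripper": 0,"x": 0,"y": 0,"z": 0,"roll": 0}
    - {"gripper": 0,"x": 0,"y": 0,"z": 0,"roll": 0}
    - {"gripper": 0,"x": 0,"y": 0,"z": 0,"roll": 0}

```text
time_s: 25.98
eef_pos: [0.4375, -0.2458, 0.172]
eef_rot: [0.0, 1.0, 0.0, 0.0]
wrist_force: [-0.9, 1.2, 5.0]
opening: 0.675
```

move_arm:
  moves:
    - {"gripper": 0,"x": 0,"y": 0,"z": -0.3,"roll": 0}
    - {"gripper": 0,"x": 0,"y": 0,"z": 0,"roll": 0}

```text
time_s: 26.22
eef_pos: [0.4374, -0.2458, 0.1746]
eef_rot: [0.0, 1.0, 0.0, 0.0]
wrist_force: [-0.2, 0.1, -1.0]
opening: 0.674
```

move_arm:
  moves:
    - {"gripper": 0,"x": 0,"y": 0,"z": -3,"roll": 0}
    - {"gripper": 0,"x": 0,"y": 0,"z": -3,"roll": 0}
    - {"gripper": 0,"x": 0,"y": 0,"z": 0,"roll": 0}

```text
time_s: 26.6
eef_pos: [0.4382, -0.2465, 0.2365]
eef_rot: [0.002, 1.0, 0.0, 0.002]
wrist_force: [0.4, -0.2, -0.3]
opening: 0.672
```

```bash
python3 - <<'E'
from m import *
o=ctrl.get_obs(); t=np.array(o['eef_pos']); print(t,o['opening'],o['wrist_force'])
c=cam('scene'); f=lambda P:((proj(c,P)-[135,145])*10).round()
print('dish base front/top front if held as on bench',f([t+[.0285,0,-.172],t+[.03,0,-.154],t+[.03,0,-.164]]))
for xo in(.035,.044):print(xo,f([t+[xo,0,-z] for z in(.155,.16,.165,.17)]).tolist())
a=c['img'][145:205,135:205]
cv2.imwrite('pics/c9.png',cv2.resize(a,(700,600),interpolation=cv2.INTER_CUBIC)[:,:,::-1])
E
```

```text
[ 0.43821231 -0.24645359  0.23650871] 0.6717153790769378 [ 0.44546081 -0.19730719 -0.30898473]
dish base front/top front if held as on bench [[289. 456.]
 [279. 416.]
 [285. 440.]]
0.035 [[280.0, 431.0], [282.0, 443.0], [285.0, 455.0], [288.0, 467.0]]
0.044 [[279.0, 453.0], [282.0, 465.0], [285.0, 477.0], [288.0, 489.0]]
```

View pics/c9.png

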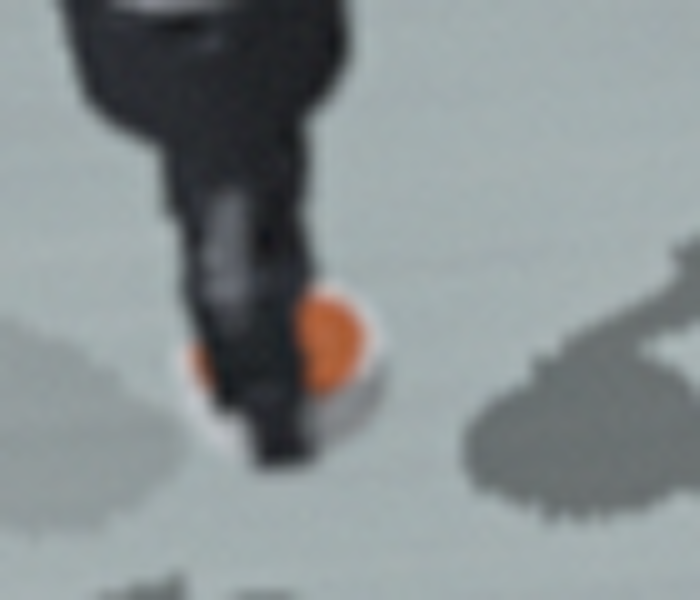

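The dish is held level. The finger tip (285,463) is about level with its base, and the +5 N on closing suggests the tips touched the bench. The plate rim needs tips at least 5 mm above the base, so I'll set it back down and re-grip higher.

move_arm:
  moves:
    - {"gripper": 0,"x": 0,"y": 0,"z": 3,"roll": 0}
    - {"gripper": 0,"x": 0,"y": 0,"z": 2.4,"roll": 0}
    - {"gripper": 0,"x": 0,"y": 0,"z": 0.5,"roll": 0}
    - {"gripper": 0,"x": 0,"y": 0,"z": 0.2,"roll": 0}
    - {"gripper": 0,"x": 0,"y": 0,"z": 0,"roll": 0}

```text
time_s: 27.28
eef_pos: [0.4376, -0.2458, 0.1737]
eef_rot: [0.0, 1.0, 0.0, 0.0]
wrist_force: [0.2, 0.5, -0.7]
opening: 0.675
```

move_arm:
  moves:
    - {"gripper": 0,"x": 0,"y": 0,"z": 0.15,"roll": 0}
    - {"gripper": 0,"x": 0,"y": 0,"z": 0,"roll": 0}

```text
time_s: 27.52
eef_pos: [0.4375, -0.2458, 0.1722]
eef_rot: [0.0, 1.0, 0.0, 0.0]
wrist_force: [-0.6, -0.2, -0.6]
opening: 0.672
```

move_arm:
  moves:
    - {"gripper": 0,"x": 0,"y": 0,"z": 0.1,"roll": 0}
    - {"gripper": 0,"x": 0,"y": 0,"z": 0,"roll": 0}

```text
time_s: 27.78
eef_pos: [0.4376, -0.2458, 0.1719]
eef_rot: [0.0, 1.0, 0.0, 0.0]
wrist_force: [-2.7, 2.8, 10.3]
opening: 0.671
```

move_arm:
  moves:
    - {"gripper": 75,"x": 0,"y": 0,"z": 0,"roll": 0}
    - {"gripper": 80,"x": 0,"y": 0,"z": 0,"roll": 0}
    - {"gripper": 80,"x": 0,"y": 0,"z": -0.7,"roll": 0}
    - {"gripper": 80,"x": 0,"y": 0,"z": 0,"roll": 0}

```text
time_s: 28.28
eef_pos: [0.4376, -0.2459, 0.1784]
eef_rot: [0.0, 1.0, 0.0, 0.0]
wrist_force: [-0.2, -0.7, 0.1]
opening: 0.795
```

move_arm:
  moves:
    - {"gripper": 0,"x": 0,"y": 0,"z": 0,"roll": 0}
    - {"gripper": 0,"x": 0,"y": 0,"z": 0,"roll": 0}
    - {"gripper": 0,"x": 0,"y": 0,"z": 0,"roll": 0}

```text
time_s: 28.65
eef_pos: [0.4376, -0.2459, 0.1788]
eef_rot: [0.0, 1.0, 0.0, 0.0]
wrist_force: [-2.5, 1.8, 10.7]
opening: 0.668
```

move_arm:
  moves:
    - {"gripper": 0,"x": 0,"y": 0,"z": -0.3,"roll": 0}
    - {"gripper": 0,"x": 0,"y": 0,"z": -2,"roll": 0}
    - {"gripper": 0,"x": 0,"y": 0,"z": -5,"roll": 0}
    - {"gripper": 0,"x": 0,"y": 0,"z": -4.7,"roll": 0}
    - {"gripper": 0,"x": 0,"y": 0,"z": 0,"roll": 0}

```text
time_s: 29.28
eef_pos: [0.4386, -0.2467, 0.3018]
eef_rot: [0.003, 1.0, 0.0, 0.003]
wrist_force: [-0.1, -0.3, -1.1]
opening: 0.67
```

move_arm:
  moves:
    - {"gripper": 0,"x": 2,"y": -4.5,"z": 0,"roll": 0}
    - {"gripper": 0,"x": 2.4,"y": -5.5,"z": 0,"roll": 0}
    - {"gripper": 0,"x": 2.4,"y": -5.5,"z": 0,"roll": 0}
    - {"gripper": 0,"x": 2.4,"y": -5.5,"z": 0,"roll": 0}
    - {"gripper": 0,"x": 2.4,"y": -5.5,"z": 0,"roll": 0}

```text
time_s: 29.9
eef_pos: [0.5533, 0.0213, 0.2963]
eef_rot: [-0.0, 1.0, -0.0, -0.001]
wrist_force: [0.5, -0.3, -0.3]
opening: 0.67
```

move_arm:
  moves:
    - {"gripper": 0,"x": 2.4,"y": -5.5,"z": 0,"roll": 0}
    - {"gripper": 0,"x": 2.4,"y": -5.5,"z": 0,"roll": 0}
    - {"gripper": 0,"x": 2.4,"y": -5.5,"z": 0,"roll": 0}
    - {"gripper": 0,"x": 0.7,"y": -1,"z": 0,"roll": 0}
    - {"gripper": 0,"x": 0,"y": 0,"z": 0,"roll": 0}

```text
time_s: 30.52
eef_pos: [0.6319, 0.1948, 0.296]
eef_rot: [0.0, 1.0, 0.001, -0.001]
wrist_force: [-1.2, 0.4, -0.3]
opening: 0.669
```

move_arm:
  moves:
    - {"gripper": 0,"x": -0.3,"y": 0,"z": 3,"roll": 0}
    - {"gripper": 0,"x": 0,"y": 0,"z": 4,"roll": 0}
    - {"gripper": 0,"x": 0,"y": 0,"z": 2,"roll": 0}
    - {"gripper": 0,"x": 0,"y": 0,"z": 0,"roll": 0}
    - {"gripper": 0,"x": 0,"y": 0,"z": 0,"roll": 0}

```text
time_s: 31.15
eef_pos: [0.63, 0.194, 0.2093]
eef_rot: [-0.0, 1.0, -0.0, 0.001]
wrist_force: [-0.1, -0.8, -0.1]
opening: 0.67
```

```bash
python3 - <<'E'
from m import *
o=ctrl.get_obs(); t=np.array(o['eef_pos']); print(t,o['opening'],o['wrist_force'])
c=cam('scene')
a=c['img'][190:260,285:365]
cv2.imwrite('pics/c10.png',cv2.resize(a,(640,560),interpolation=cv2.INTER_CUBIC)[:,:,::-1])
E
```

```text
[0.63004697 0.19396538 0.20928056] 0.6699535554104774 [-0.09381108 -0.81674358 -0.12121971]
```

View pics/c10.png

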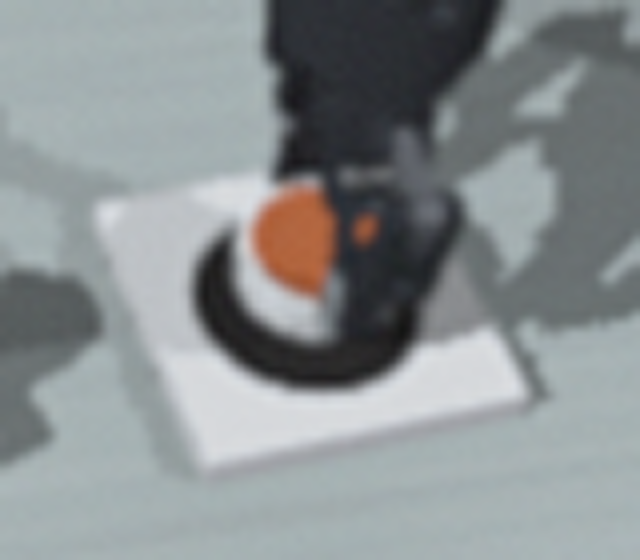

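The dish is level over the recess (dish around (310,255), recess centred near (310,300)), with the offset expected at 24 mm height. I'll lower it.

move_arm:
  moves:
    - {"gripper": 0,"x": -0.1,"y": 0,"z": 1,"roll": 0}
    - {"gripper": 0,"x": 0,"y": 0,"z": 0.7,"roll": 0}
    - {"gripper": 0,"x": 0,"y": 0,"z": 0.3,"roll": 0}
    - {"gripper": 0,"x": 0,"y": 0,"z": 0,"roll": 0}

```text
time_s: 31.7
eef_pos: [0.6281, 0.1944, 0.1873]
eef_rot: [0.0, 1.0, 0.0, -0.0]
wrist_force: [-0.3, 0.4, 0.1]
opening: 0.669
```

move_arm:
  moves:
    - {"gripper": 0,"x": 0,"y": 0,"z": 0.15,"roll": 0}
    - {"gripper": 0,"x": 0,"y": 0,"z": 0,"roll": 0}

```text
time_s: 31.95
eef_pos: [0.6283, 0.1944, 0.1863]
eef_rot: [-0.0, 1.0, 0.0, 0.0]
wrist_force: [0.3, -0.3, -0.8]
opening: 0.667
```

move_arm:
  moves:
    - {"gripper": 0,"x": 0,"y": 0,"z": 0.1,"roll": 0}
    - {"gripper": 0,"x": 0,"y": 0,"z": 0,"roll": 0}

```text
time_s: 32.2
eef_pos: [0.6285, 0.1944, 0.1859]
eef_rot: [-0.0, 1.0, 0.0, 0.0]
wrist_force: [-1.6, -0.4, 3.6]
opening: 0.673
```

Contact comes at the expected height (0.1788 + 0.007). I'll release, lift, and back off.

move_arm:
  moves:
    - {"gripper": 75,"x": 0,"y": 0,"z": 0,"roll": 0}
    - {"gripper": 85,"x": 0,"y": 0,"z": 0,"roll": 0}
    - {"gripper": 85,"x": 0,"y": 0,"z": -1,"roll": 0}
    - {"gripper": 85,"x": 0,"y": 0,"z": -4,"roll": 0}
    - {"gripper": 85,"x": 0,"y": 0,"z": -6,"roll": 0}

```text
time_s: 32.83
eef_pos: [0.6274, 0.1942, 0.2947]
eef_rot: [0.0, 1.0, 0.0, -0.002]
wrist_force: [1.5, -0.2, 0.2]
opening: 0.85
```

move_arm:
  moves:
    - {"gripper": 85,"x": -4,"y": 0,"z": -4,"roll": 0}
    - {"gripper": 85,"x": -5,"y": 0,"z": -3,"roll": 0}
    - {"gripper": 85,"x": -5,"y": 0,"z": 0,"roll": 0}
    - {"gripper": 85,"x": -5,"y": 0,"z": 0,"roll": 0}
    - {"gripper": 85,"x": -5,"y": 0,"z": 0,"roll": 0}

```text
time_s: 33.45
eef_pos: [0.3866, 0.1943, 0.366]
eef_rot: [-0.0, 1.0, -0.0, 0.001]
wrist_force: [-0.1, 0.6, 1.0]
opening: 0.853
```

```bash
python3 - <<'E'
from m import *
o=ctrl.get_obs(); print(o['eef_pos'],o['time_s'])
c=cam('scene'); d=cam('top')
for n,k,(x0,x1,y0,y1) in(('scene',c,(120,360,180,260)),('top',d,(170,360,140,200))):
  for m in blobs(redmask(k),20):
    ys,xs=np.nonzero(m); u=[xs.mean(),ys.mean()]
    if x0<u[0]<x1 and y0<u[1]<y1: print(n,np.round(u),m.sum(),[ray(k,u,z)[0,:2].round(3).tolist() for z in(.025,.06,.086)])
a=cv2.resize(c['img'][150:270,70:410],(800,282),interpolation=cv2.INTER_CUBIC); b=cv2.resize(d['img'][130:230,100:420],(800,250),interpolation=cv2.INTER_CUBIC)
cv2.imwrite('pics/c11.png',np.vstack([a,b])[:,:,::-1])
E
```

```text
[0.38663273 0.19428985 0.36599985] 33.45
scene [162. 226.] 136 [[0.564, -0.259], [0.593, -0.254], [0.614, -0.249]]
scene [324. 225.] 174 [[0.628, 0.194], [0.654, 0.181], [0.674, 0.171]]
scene [180. 228.] 138 [[0.579, -0.209], [0.607, -0.205], [0.628, -0.202]]
scene [267. 229.] 248 [[0.618, 0.032], [0.645, 0.026], [0.665, 0.021]]
scene [242. 233.] 253 [[0.624, -0.039], [0.651, -0.042], [0.67, -0.045]]
top [272. 162.] 176 [[0.657, -0.042], [0.652, -0.041], [0.648, -0.04]]
top [249. 164.] 171 [[0.651, 0.029], [0.646, 0.028], [0.643, 0.027]]
top [198. 169.] 121 [[0.631, 0.193], [0.627, 0.187], [0.623, 0.183]]
top [325. 169.] 76 [[0.638, -0.212], [0.634, -0.206], [0.63, -0.202]]
top [341. 174.] 74 [[0.623, -0.262], [0.619, -0.255], [0.616, -0.249]]
```

View pics/c11.png

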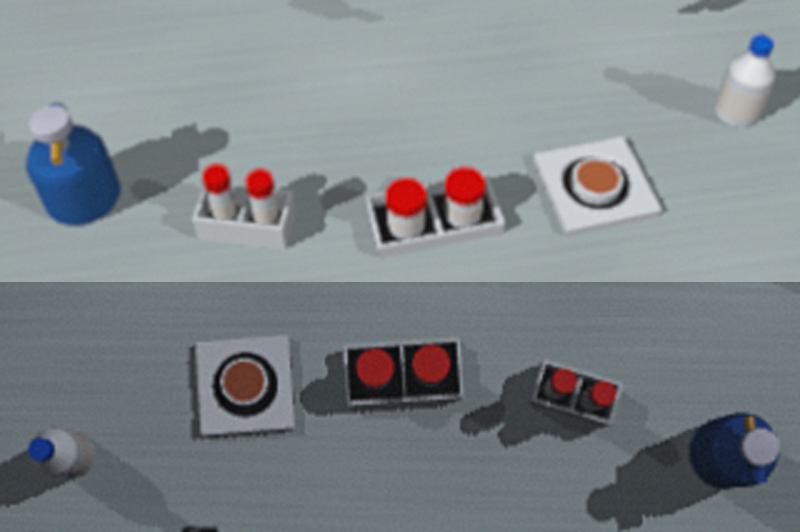

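Both views show the tubes, pots and dish in their holders, upright and centred, with the burner and bottle in place. The measured tops agree with the holder centres within about 3 mm. I'll hand in.

```bash
python3 -c "
from bench import ctrl
o=ctrl.get_obs(); print(abs(o['dq']).max(), o['time_s']); print(ctrl.hand_in())"
```

```text
0.10633571270561877 33.55
the job is handed in; nothing more can be done
None
```

The job is handed in at about 33.6 s. Both tubes are in their own rack wells, both pots in their own tray bays, and the dish is in the plate's recess, placed in that order.

**Setting down:** I lowered each piece in millimetre steps until the wrist force showed floor contact (3.5–7 N), then released it.

**Last checks:** After I backed the arm off, both cameras showed all five upright. Their tops were within about 3 mm of the holder centres. The burner and bottle looked unmoved, but I judged that by eye and did not measure it.

**Dish:** I first gripped it too low to clear the plate rim. I set it back on the bench and gripped it 7 mm higher. Setting it back and re-gripping each pressed it onto the bench with about 10 N. I never measured the exact fingertip height, but the dish touched the recess floor at the height I expected.

**At hand-in:** The arm was still settling slightly (0.11 rad/s at the fastest joint), well clear of everything.

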